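# Fetch the green jar from behind the vases for its photograph

## Task

The low green glass jar is hemmed in by three tall vases on the stock board. Clear all three vases onto the grey side tray, leaving the jar where it is meanwhile; then set the jar in the middle of the black photo turntable; and only then put each vase back in the middle of the felt disc of its own colour. It is glass: keep everything upright, set it down gently, and leave the small pink tumbler on the board where it is.

Things in the scene. Friction and masses are not known exactly. Their poses are not given: they have to be found in the camera images.
- vase_amber: amber glass vase, loose, round, 160 mm tall, about 0.22 kg: straight cylinder body with a sloping shoulder, widest diameter 52 mm; above 114 mm height it is a straight neck of 32 mm diameter up to the rim (grip it there, from above). Solid closed shape. Starts upright on the amber felt disc. Origin: centre of its underside, z up along its axis.
- vase_violet: violet glass vase, loose, round, 160 mm tall, about 0.22 kg: softly rounded body tapering to the neck, widest diameter 52 mm; above 114 mm height it is a straight neck of 32 mm diameter up to the rim (grip it there, from above). Solid closed shape. Starts upright on the violet felt disc. Origin: centre of its underside, z up along its axis.
- vase_blue: blue glass vase, loose, round, 160 mm tall, about 0.22 kg: body with a wide foot, a narrower waist and a wide collar, widest diameter 52 mm; above 114 mm height it is a straight neck of 32 mm diameter up to the rim (grip it there, from above). Solid closed shape. Starts upright on the blue felt disc. Origin: centre of its underside, z up along its axis.
- jar_green: squat green glass jar, loose, round, 62 mm tall, about 0.18 kg: body 54 mm diameter from 6 to 48 mm height (grip it there, from above), then a shoulder and a 36 mm wide mouth. Solid closed shape. Starts upright on the bare board, vase centres about 66 mm from its own: an open gripper fits only once they are gone. Origin: centre of its underside, z up along its axis.
- pad_amber: amber felt disc, fixed on the wooden stock board, 72 mm diameter, 3 mm thick, home place of the amber vase (which stands on it at the start, its rim left visible). Origin: centre of its underside; its top is 3 mm above the origin. The top of the board is 12 mm above the table.
- pad_violet: violet felt disc, fixed on the wooden stock board, 72 mm diameter, 3 mm thick, home place of the violet vase (which stands on it at the start, its rim left visible). Origin: centre of its underside; its top is 3 mm above the origin. The top of the board is 12 mm above the table.
- pad_blue: blue felt disc, fixed on the wooden stock board, 72 mm diameter, 3 mm thick, home place of the blue vase (which stands on it at the start, its rim left visible). Origin: centre of its underside; its top is 3 mm above the origin. The top of the board is 12 mm above the table.
- turntable: round black photo turntable, fixed, does not turn, 140 mm diameter, 18 mm high, with a thin white ring 68 mm across marked at its middle. Origin: centre of its underside; its top is 18 mm above the origin.
- side_tray: empty grey shallow plastic tray, fixed, 280 mm (its x) by 160 mm (its y), rim 18 mm high, walls and floor 5 mm thick: the side area, with room for three vases in a row along its x. Origin: centre of its underside.
- tumbler_pink: small pink glass tumbler, loose, 40 mm diameter, 50 mm tall, standing at one front corner of the stock board (a smoke-grey one stands at the other). Not to be disturbed. Origin: centre of its underside.

How it is judged:
On the way, in this order (a step that is already met when the one before it is completed fails the run):
1. all three vases stand released inside the side tray, the green jar still in its place (within 25 mm) (x of vase_amber in the frame of side_tray between -0.115 and 0.115 m and y of vase_amber in the frame of side_tray between -0.055 and 0.055 m and z of vase_amber in the frame of side_tray between -0.002 and 0.012 m and linear speed of each of vase_amber, vase_violet, vase_blue below 0.03 m/s and angle between each of vase_amber, vase_violet, vase_blue's own z axis and vertical below 0.12 rad and x of vase_violet in the frame of side_tray between -0.115 and 0.115 m and y of vase_violet in the frame of side_tray between -0.055 and 0.055 m and z of vase_violet in the frame of side_tray between -0.002 and 0.012 m and x of vase_blue in the frame of side_tray between -0.115 and 0.115 m and y of vase_blue in the frame of side_tray between -0.055 and 0.055 m and z of vase_blue in the frame of side_tray between -0.002 and 0.012 m and distance of jar_green from where it was at the start of the episode below 0.025 m and contact force between each of vase_amber, vase_violet, vase_blue, jar_green and the fingers below 0.1 N), for 0.2 s.
2. the green jar stands released in the middle of the turntable (within 15 mm) with all three vases still in the side tray (x of vase_amber in the frame of side_tray between -0.115 and 0.115 m and y of vase_amber in the frame of side_tray between -0.055 and 0.055 m and z of vase_amber in the frame of side_tray between -0.002 and 0.012 m and linear speed of each of vase_amber, vase_violet, vase_blue, jar_green below 0.03 m/s and angle between each of vase_amber, vase_violet, vase_blue, jar_green's own z axis and vertical below 0.12 rad and x of vase_violet in the frame of side_tray between -0.115 and 0.115 m and y of vase_violet in the frame of side_tray between -0.055 and 0.055 m and z of vase_violet in the frame of side_tray between -0.002 and 0.012 m and x of vase_blue in the frame of side_tray between -0.115 and 0.115 m and y of vase_blue in the frame of side_tray between -0.055 and 0.055 m and z of vase_blue in the frame of side_tray between -0.002 and 0.012 m and horizontal distance between jar_green and turntable below 0.015 m and z of jar_green in the frame of turntable between 0.013 and 0.024 m and contact force between jar_green and the fingers below 0.1 N), for 0.2 s.
At the end, for the whole second after the job is handed in: Each vase stands upright and at rest on the felt disc of its own colour, its centre within 14 mm of the disc's; the green jar stands upright and at rest on the turntable, its centre within 15 mm of the turntable's; all released (horizontal distance between vase_amber and pad_amber below 0.014 m and z of vase_amber in the frame of pad_amber between -0.002 and 0.008 m and linear speed of each of vase_amber, vase_violet, vase_blue, jar_green below 0.03 m/s and angle between each of vase_amber, vase_violet, vase_blue, jar_green's own z axis and vertical below 0.12 rad and horizontal distance between vase_violet and pad_violet below 0.014 m and z of vase_violet in the frame of pad_violet between -0.002 and 0.008 m and horizontal distance between vase_blue and pad_blue below 0.014 m and z of vase_blue in the frame of pad_blue between -0.002 and 0.008 m and horizontal distance between jar_green and turntable below 0.015 m and z of jar_green in the frame of turntable between 0.013 and 0.024 m); the robot touches nothing.
It fails at once if a vase or the jar tipped by more than about 30 degrees (angle between any of vase_amber, vase_violet, vase_blue, jar_green's own z axis and vertical above 0.5 rad).
It fails at once if a vase or the jar dropped from more than about 30 mm or slammed down (faster than 0.6 m/s near its support) ((height (world z) of vase_amber below 0.03 m and linear speed of vase_amber above 0.6 m/s) or (height (world z) of vase_violet below 0.03 m and linear speed of vase_violet above 0.6 m/s) or (height (world z) of vase_blue below 0.03 m and linear speed of vase_blue above 0.6 m/s) or (height (world z) of jar_green below 0.03 m and linear speed of jar_green above 0.6 m/s)).
It fails at once if the pink tumbler moved by more than 20 mm or knocked over (distance of tumbler_pink from where it was at the start of the episode above 0.02 m or angle between tumbler_pink's own z axis and vertical above 0.4 rad).
It also fails if it takes over 128 s, if anything falls off the work surface, if the arm or the gripper's body presses on something with over 40 N, if the wrist force passes 120 N, or if a joint passes its speed limit or range.

## Robot

A 7-joint arm with a two-finger parallel gripper is mounted at the origin on the work surface. World frame = base frame: x ahead of the robot, y to its left, z up, the work surface at z = 0. Lengths are in m, angles in rad, forces in N, time in s.
With the tool pointing down it reaches from about 0.35 to 0.9 m from the base axis. Payload 8.1 kg.
Tool frame: the origin (TCP) lies between the finger pads; the fingertips stand 22 mm ahead of it and the grasp point (between the pads) lies 3 mm ahead of it (arm.tip_reach is the distance from the TCP to the fingertips, in m); z points along the fingers, y is the line along which they close (so a half turn about z gives the same grasp; the last joint's range is limited). The gripper opens to 92 mm and grips with 3 to 60 N. Pads are 19 mm wide; open, the fingers measure 130 mm over their backs; the gripper's body (75 mm by 190 mm) begins 47 mm behind the grasp point.
Start: joints at [-1.386, 0.434, 0.025, 1.573, -0.012, 1.134, -0.075], TCP at [0.177, 0.599, 0.249] pointing down, gripper open.
Joint ranges: [-2.62, 2.62], [-0.44, 2.09], [-1.27, 1.32], [0.08, 2.57], [-1.32, 4.46], [0.12, 2], [-2.74, 2.74]. Speed limits (rad/s): [2.22, 2.22, 3.01, 3.01, 3.14, 3.14, 3.14].

## Interface

Orientations are given as a rotation vector (axis times angle).
In Python, from cell import telemetry, vision, job, arm gives the robot as it stands. The module is installed in compiled form; this text tells all that it offers.
- The arm moves only by the shell command python3 -m creep 'ROWS' [FORCE]. ROWS is text: rows parted by semicolons, each of 7 numbers parted by spaces: the finger opening in cm, from 0 to 9.18, then the shift along the tool's x, y, z in cm, then the turn, a rotation vector about the tool's x, y, z in degrees. A call has 1 to 5 rows; each row is the pose to reach, as a shift and turn from the pose commanded when the call began, along the tool's axes at that moment; what a row does not reach only later rows make up. A row lasts 1/8 s, in which the tool goes at most 62.5 mm and 10.7 degrees, less where a joint would pass 70% of its speed; a pose out of reach is approached as far as the arm can. A call with a gripper value outside its range is refused whole. The fingers move at their own pace and stop on an object; FORCE is the grip in N (left out, the last holds). Time passes only in rows, so rows that repeat a pose let the fingers close. It gives the time, the measured TCP pose, the force, the opening and the grip force at its end, in the units of the state.
- telemetry.observe(): the state, without advancing time (a new reading comes with each control period).
- vision.get_image(name): name is "scene" or "top" or "wrist"; returns the picture (400x640x3 uint8, red, green, blue); there is no depth.
- vision.camera_info(name): a dict with "fov_y" (degrees; the focal length in pixels is half the picture's height over the tangent of half this angle, whatever the lens; pixels are square), "cx", "cy" (the principal point, pixels), "extrinsics" (4x4, takes a point from camera to world coordinates). Camera axes: x right, y down, z forward; pixel columns grow to the right and rows downward; lengths in m; the calibration is good to about 2 mm. A picture is of the moment at which its call begins: read the wrist's pose just before it. camera_info takes no time and is no camera call; for the wrist camera it gives the pose at the moment of the call.
- job.sign_off(): hands the job in; it is judged then, once.
The state is a dict: "clock": time; "joints": joint angles; "dq": joint speeds; "joint_efforts": joint torques, N m; "position": TCP position; "ee_rot": TCP orientation; "force": force on the tool from outside, world axes, zero at the start; "ft_torque": the same for the moment, N m; "width": opening from 0.0 (shut) to 1.0 (fully open); "gripper_force": force on a finger pad.
Only numpy, scipy, OpenCV 4.12 (cv2) and the standard library are available. Lean on these libraries where they do the work, as an engineer would, in place of code of your own. Each camera call takes 0.05 s, during which the arm holds its last target. There are 200 camera calls.

## Working session

There is one attempt and no reset: what is moved stays moved. The work goes in short steps, Python scripts to look and compute and a shell command to move; the robot and the scene stay as the last step left them, time stands still between calls to the robot, and variables do not carry over. Pictures are saved under pics/ and viewed, at most 14 in all, crops included, and the job is handed in when it is done.

```bash
mkdir -p pics; python3 - <<'E'
from cell import telemetry, vision
import cv2
s=telemetry.observe();print(s)
for n in("top","scene"):
    im=vision.get_image(n);cv2.imwrite(f"pics/{n}0.png",im[:,:,::-1]);print(n,vision.camera_info(n))
E
```

```text
{'clock': 0.0, 'joints': array([-1.38561388,  0.43522905,  0.02500725,  1.57409487, -0.01159758,
        1.13397412, -0.0750689 ]), 'dq': array([-0.00085084, -0.00224057,  0.00016814, -0.00075661,  0.00015317,
        0.00082359, -0.00021817]), 'joint_efforts': array([-6.82070113e-04, -6.67871475e+01,  9.84861664e-01, -3.14440727e+01,
       -6.03369623e-02,  4.36184846e-02,  1.79724375e-04]), 'position': array([0.17732987, 0.5988278 , 0.24794243]), 'ee_rot': array([-4.50586627e-01, -3.10904446e+00,  2.44877051e-03]), 'force': array([-0.43042821,  0.29281818,  0.17450369]), 'ft_torque': array([0.01780884, 0.03128143, 0.00134811]), 'gripper_force': 0.0, 'width': 0.998823827596076}
top {'fov_y': 50.67484840055749, 'cx': 313.52902843373846, 'cy': 199.61125961560435, 'extrinsics': array([[-0.01535952, -0.98155169,  0.19057905,  0.35107443],
       [-0.99988149,  0.01487957, -0.00394917, -0.00697357],
       [ 0.00104058, -0.19061712, -0.98166391,  0.83751479],
       [ 0.        ,  0.        ,  0.        ,  1.        ]])}
scene {'fov_y': 53.97668033139874, 'cx': 327.8493514586648, 'cy': 200.66652008780338, 'extrinsics': array([[ 0.82099509,  0.42766368, -0.37824707,  0.88538753],
       [ 0.57060435, -0.59206359,  0.56909699, -0.53518941],
       [ 0.0194358 , -0.68305525, -0.73010806,  0.72406187],
       [ 0.        ,  0.        ,  0.        ,  1.        ]])}
```

View pics/top0.png

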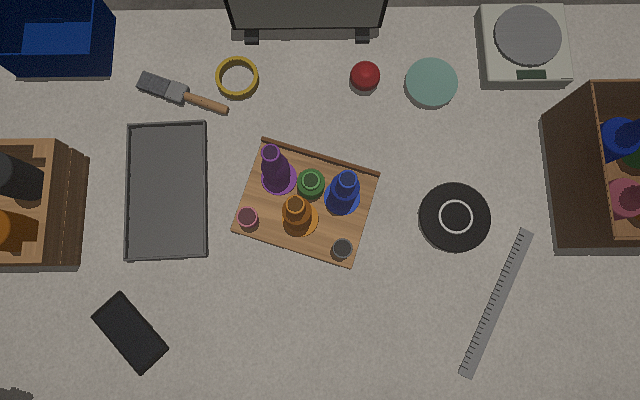

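View pics/scene0.png

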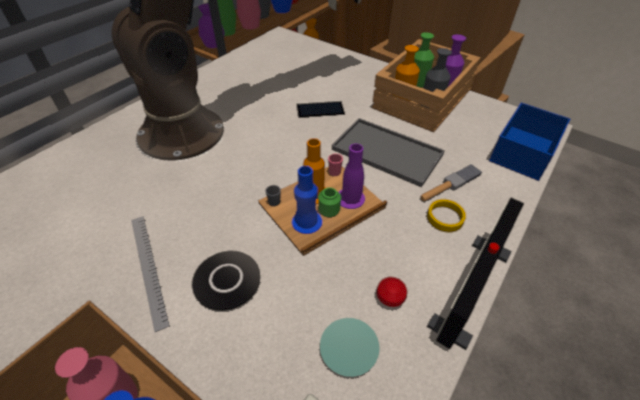

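The top view shows the board centred near (305,203): violet rim (271,152), blue (348,177), amber (295,200), jar (311,181), pink tumbler (247,217). The tray is at (166,190) and the turntable at (455,216). I'll enlarge it to measure.

```bash
python3 - <<'E'
import cv2
a=cv2.imread("pics/top0.png")[125:275,225:390]
cv2.imwrite("pics/c1.png",cv2.resize(a,None,fx=4,fy=4,interpolation=cv2.INTER_CUBIC)[:600])
E
cat > h.py <<'E'
import numpy as np
from cell import telemetry, vision
from scipy.spatial.transform import Rotation as R
def ray(n,u,v,z,c=None):
    c=c or vision.camera_info(n);f=200/np.tan(np.radians(c["fov_y"]/2))
    E=c["extrinsics"];d=E[:3,:3]@[(u-c["cx"])/f,(v-c["cy"])/f,1];o=E[:3,3]
    return o+d*(z-o[2])/d[2]
def proj(n,p,c=None):
    c=c or vision.camera_info(n);f=200/np.tan(np.radians(c["fov_y"]/2));E=c["extrinsics"]
    q=E[:3,:3].T@(np.array(p)-E[:3,3]);return np.array([c["cx"]+f*q[0]/q[2],c["cy"]+f*q[1]/q[2]])
E
python3 - <<'E'
from h import *
np.set_printoptions(precision=4,suppress=True)
for k,(u,v,z) in dict(trTL=(126,124,.018),trTR=(206,121,.018),trBR=(208,257,.018),trBL=(125,261,.018),tt=(455,216,.018),ring=(456,216,.018),ttL=(419,217,.018),ttR=(491,217,.018),vio=(271,152,.175),blu=(348,177,.175),amb=(295,200,.175),jar=(311,181,.074),pink=(247,216,.062)).items(): print(k,ray("top",u,v,z)[:2])
E
```

```text
trTL [0.6736 0.3711]
trTR [0.6777 0.2076]
trBR [0.4007 0.1946]
trBL [0.3955 0.3538]
tt [ 0.4732 -0.2873]
ring [ 0.4732 -0.2893]
ttL [ 0.4723 -0.2166]
ttR [ 0.4702 -0.3578]
vio [0.56   0.0586]
blu [ 0.516  -0.0659]
amb [0.4795 0.02  ]
jar [ 0.5346 -0.0059]
pink [0.4725 0.1138]
```

View pics/c1.png

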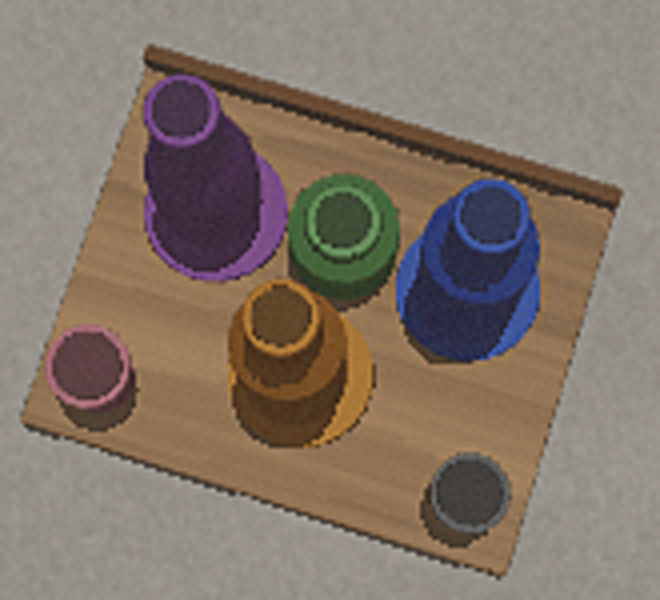

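The crop gives rim centres: violet (182,109), blue (492,215), amber (282,317), jar (343,221). Disc centres are about violet (217,210), blue (469,290), amber (303,376).

```bash
python3 - <<'E'
from h import *
np.set_printoptions(precision=4,suppress=True)
P={}
for k,(u,v,z) in dict(vio=(182,109,.175),vpad=(217,210,.015),blu=(492,215,.175),bpad=(469,290,.015),amb=(282,317,.175),apad=(302.5,376,.015),jar=(343,221,.074),pink=(90,366,.062)).items():
    P[k]=ray("top",u/4+225,v/4+125,z)[:2];print(k,P[k],np.linalg.norm(P[k]-P.get('jar',0)))
for k in('vio','blu','amb','vpad','bpad','apad'):print(k,np.linalg.norm(P[k]-P['jar']))
s=telemetry.observe();print(R.from_rotvec(s['ee_rot']).as_matrix())
Rt=R.from_rotvec(s['ee_rot']);print((Rt.inv()*R.from_matrix([[-1,0,0],[0,1,0],[0,0,-1]])).as_rotvec(degrees=True))
print(Rt.inv().apply([0.56-.177,.059-.599,.28-.248])*100)
E
```

```text
vio [0.5595 0.0594] 0.562689857829857
vpad [0.5569 0.0577] 0.5599094951614173
blu [ 0.5131 -0.0658] 0.5173319173109766
bpad [ 0.5142 -0.0674] 0.5185576085359178
amb [0.4726 0.0192] 0.47298762524919874
apad [0.4723 0.0157] 0.4725740741308785
jar [ 0.536  -0.0054] 0.0
pink [0.4716 0.1129] 0.13476285166006874
vio 0.06899649022042577
blu 0.064524289559591
amb 0.06804887230369307
vpad 0.06652343266744215
bpad 0.06567238932733643
apad 0.06711728140275959
[[-0.9589  0.2839 -0.0002]
 [ 0.2839  0.9589 -0.0014]
 [-0.0002 -0.0014 -1.    ]]
[ -0.0791  -0.0017 -16.4908]
[-52.0536 -40.9111  -3.1355]
```

```bash
python3 -m creep '9 0 0 -2.5 0 0 -8.25; 9 0 0 -5 0 0 -16.5; 9 0 0 -5 0 0 -16.5' 15
python3 -m creep '8 -6 -6 0 0 0 0; 8 -12 -10 0 0 0 0; 8 -16 -14 0 0 0 0; 8 -19 -20 0 0 0 0;8 -20 -24 0 0 0 0'
python3 -m creep '8 -2 -5.5 0 0 0 0; 8 -5 -11 0 0 0 0; 8 -8 -16 0 0 0 0; 8 -11 -21 0 0 0 0;8 -13 -25 0 0 0 0'
python3 - <<'E'
from h import *
s=telemetry.observe();print(s['clock'],s['position'],R.from_rotvec(s['ee_rot']).as_matrix().round(3))
E
```

```text
clock: 0.48
position: [0.1777, 0.6, 0.3003]
ee_rot: [-0.0, 3.141, 0.005]
force: [-0.1, -0.5, -0.0]
width: 0.981
gripper_force: 0.0
clock: 1.1
position: [0.3762, 0.3631, 0.2974]
ee_rot: [-0.006, -3.141, 0.002]
force: [1.1, -0.3, 0.4]
width: 0.873
gripper_force: 0.0
clock: 1.72
position: [0.5055, 0.1128, 0.2977]
ee_rot: [-0.007, -3.141, 0.001]
force: [0.9, -0.0, -0.4]
width: 0.872
gripper_force: 0.0
1.725 [0.5055303  0.1127964  0.29768115] [[-1.     0.004 -0.001]
 [ 0.004  1.    -0.001]
 [ 0.001 -0.001 -1.   ]]
```

```bash
python3 -m creep '8 -3 -3 0 0 0 0; 8 -5.2 -5.4 0 0 0 0; 8 -5.2 -5.4 5 0 0 0; 8 -5.2 -5.4 5 0 0 0; 8 -5.2 -5.4 5 0 0 0'
python3 - <<'E'
from h import *
import cv2
c=vision.camera_info("wrist");im=vision.get_image("wrist");cv2.imwrite("pics/w1.png",im[:,:,::-1]);s=telemetry.observe();print(s['position'],c)
print(proj("wrist",[.558,.0585,.175],c),proj("wrist",s['position'],c),proj("wrist",[.5137,-.0665,.175],c),proj("wrist",[.4725,.0175,.175],c))
E
```

```text
clock: 2.35
position: [0.557, 0.0619, 0.2494]
ee_rot: [-0.0, -3.141, -0.0]
force: [1.0, 0.4, -0.0]
width: 0.872
gripper_force: 0.0
[0.5574649  0.062028   0.25003672] {'fov_y': 61.98857108133929, 'cx': 320.55719301744335, 'cy': 194.61040508141897, 'extrinsics': array([[-3.62523089e-04,  9.64310496e-01,  2.64773745e-01,
         4.86191767e-01],
       [ 9.99999538e-01,  5.85450725e-04, -7.63041505e-04,
         6.23653667e-02],
       [-8.90820913e-04,  2.64773346e-01, -9.64310262e-01,
         3.84318542e-01],
       [ 0.00000000e+00,  0.00000000e+00,  0.00000000e+00,
         1.00000000e+00]])}
[314.97236449 215.44453413] [320.01056869 269.0571649 ] [115.78469777 148.51120688] [245.5367182   79.32485669]
```

View pics/w1.png

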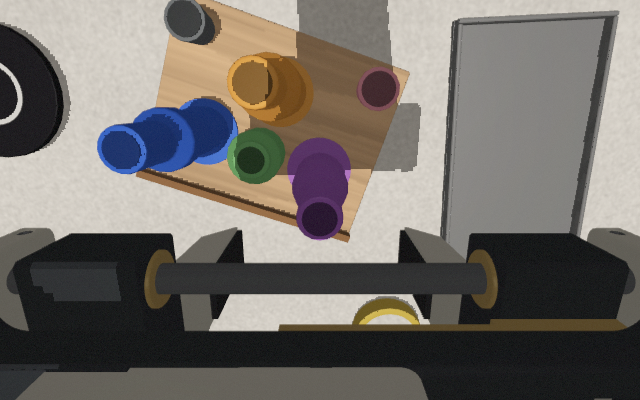

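The wrist view shows rims at violet (319.5,218), blue (122.5,149), amber (252.5,82), with the neck between the open fingers.

```bash
python3 - <<'E'
from h import *
for k,u,v in(('v',319.5,218),('b',122.5,149),('a',252.5,82)):print(k,ray("wrist",u,v,.175)[:2])
print(ray("wrist",251,159,.074)[:2],ray("wrist",378.5,89,.062)[:2],telemetry.observe()['position'])
E
```

```text
v [0.56061821 0.06164667]
b [ 0.51472251 -0.062517  ]
a [0.47459314 0.02157928]
[ 0.53763529 -0.0031678 ] [0.47426492 0.11582289] [0.5574649  0.062028   0.25003672]
```

```bash
python3 -m creep '8 -0.25 -0.1 2 0 0 0; 8 -0.25 -0.1 5.5 0 0 0; 8 -0.25 -0.1 8.5 0 0 0; 8 -0.25 -0.1 9.5 0 0 0; 8 -0.25 -0.1 9.5 0 0 0' 15
python3 -m creep '2 0 0 0 0 0 0;2 0 0 0 0 0 0;2 0 0 0 0 0 0;2 0 0 0 0 0 0;2 0 0 0 0 0 0'
python3 -m creep '2 0 0 0 0 0 0;2 0 0 -0.5 0 0 0;2 0 0 -2 0 0 0;2 0 0 -5 0 0 0;2 0 0 -9 0 0 0'
```

```text
clock: 3.02
position: [0.56, 0.0608, 0.1546]
ee_rot: [-0.0, 3.141, 0.0]
force: [-0.5, 1.0, 0.9]
width: 0.87
gripper_force: 0.0
clock: 3.65
position: [0.5595, 0.0604, 0.1537]
ee_rot: [0.0, -3.142, 0.0]
force: [0.6, 0.9, -0.8]
width: 0.379
gripper_force: 0.0
clock: 4.28
position: [0.559, 0.0603, 0.2449]
ee_rot: [-0.0, -3.14, 0.001]
force: [0.2, 0.1, -1.3]
width: 0.346
gripper_force: 15.0
```

```bash
python3 -m creep '2 -0.5 1.5 0 0 0 0;2 -2 5 0 0 0 0;2 -3.5 9.5 0 0 0 0;2 -5 14 0 0 0 0;2 -6 18.5 0 0 0 0'
python3 -m creep '2 -0.2 2.5 0 0 0 0;2 -0.3 4 1 0 0 0;2 -0.3 4.1 4 0 0 0;2 -0.3 4.1 6.5 0 0 0;2 -0.3 4.1 8 0 0 0'
python3 -m creep '2 0 0 0.5 0 0 0;2 0 0 1 0 0 0;2 0 0 1.4 0 0 0;2 0 0 1.7 0 0 0;2 0 0 1.7 0 0 0'
```

```text
clock: 4.9
position: [0.6196, 0.2475, 0.2431]
ee_rot: [0.001, -3.141, 0.0]
force: [0.5, -0.8, -2.3]
width: 0.349
gripper_force: 15.0
clock: 5.52
position: [0.6218, 0.2848, 0.1618]
ee_rot: [-0.002, -3.14, 0.003]
force: [0.7, 0.4, -2.2]
width: 0.343
gripper_force: 15.0
clock: 6.15
position: [0.6225, 0.2865, 0.1467]
ee_rot: [0.0, -3.142, -0.0]
force: [0.3, 0.0, -2.8]
width: 0.347
gripper_force: 15.0
```

```bash
python3 -m creep '2 0 0 0.1 0 0 0;2 0 0 0.2 0 0 0;2 0 0 0.2 0 0 0'
python3 -m creep '2 0 0 0.05 0 0 0;2 0 0 0.1 0 0 0;2 0 0 0.1 0 0 0'
```

```text
clock: 6.52
position: [0.6225, 0.2865, 0.1447]
ee_rot: [0.0, -3.142, -0.0]
force: [-1.1, -0.5, -3.1]
width: 0.346
gripper_force: 15.0
clock: 6.9
position: [0.6226, 0.2865, 0.1438]
ee_rot: [-0.0, 3.141, 0.0]
force: [0.1, -0.4, -2.5]
width: 0.344
gripper_force: 15.0
```

```bash
python3 -m creep '2 0 0 0.1 0 0 0;2 0 0 0.1 0 0 0;2 0 0 0.1 0 0 0'
python3 -m creep '3.6 0 0 0 0 0 0;4 0 0 0 0 0 0;6 0 0 0 0 0 0;8 0 0 -1 0 0 0;8 0 0 -4 0 0 0'
python3 -m creep '8 0 0 -4 0 0 0;8 2.5 -3 -6 0 0 0;8 6 -8 -6 0 0 0;8 9.5 -13 -6 0 0 0;8 12 -18 -6 0 0 0'
python3 -m creep '8 1.5 -4.5 0 0 0 0;8 2.8 -8.5 0 0 0 0;8 2.8 -8.8 0 0 0 0;8 2.8 -8.8 0 0 0 0;8 2.8 -8.8 0 0 0 0'
python3 - <<'E'
from h import *
import cv2
im=vision.get_image("scene");cv2.imwrite("pics/s1.png",im[80:260,230:480,::-1]);print(telemetry.observe()['position'])
c=vision.camera_info("wrist");im=vision.get_image("wrist");cv2.imwrite("pics/w2.png",im[:,:,::-1])
E
```

```text
clock: 7.28
position: [0.623, 0.2866, 0.1438]
ee_rot: [-0.0, 3.14, 0.001]
force: [-1.8, -1.4, 5.0]
width: 0.345
gripper_force: 15.0
clock: 7.9
position: [0.6216, 0.2861, 0.1821]
ee_rot: [0.0, -3.139, 0.002]
force: [-0.4, -0.4, 0.3]
width: 0.713
gripper_force: 0.0
clock: 8.52
position: [0.5012, 0.105, 0.2436]
ee_rot: [-0.001, 3.141, 0.001]
force: [1.2, 0.1, -0.2]
width: 0.873
gripper_force: 0.0
clock: 9.15
position: [0.475, 0.0198, 0.2429]
ee_rot: [-0.003, 3.141, 0.001]
force: [0.4, -0.0, 0.2]
width: 0.869
gripper_force: 0.0
[0.47495017 0.01972267 0.24276716]
```

View pics/s1.png

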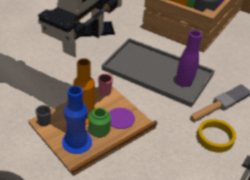

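View pics/w2.png

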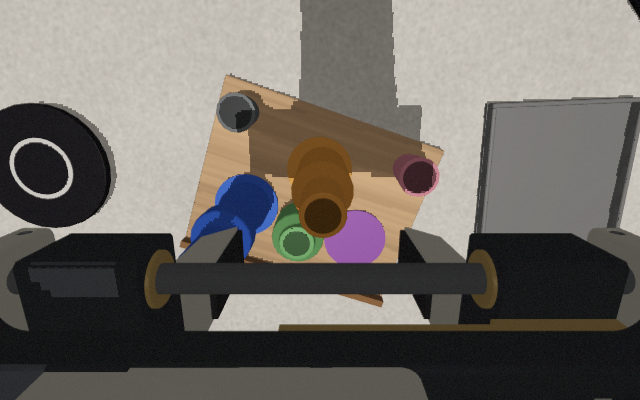

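Violet stands upright in the tray at (190,60) of the scene crop. The amber rim at wrist (323,216) is centred between the fingers.

```bash
python3 -m creep '8 0 0.1 2 0 0 0; 8 0 0.1 5 0 0 0; 8 0 0.1 8 0 0 0; 8 0 0.1 8.8 0 0 0; 8 0 0.1 8.8 0 0 0' 15
python3 -m creep '2 0 0 0 0 0 0;2 0 0 0 0 0 0;2 0 0 0 0 0 0;2 0 0 0 0 0 0;2 0 0 0 0 0 0'
python3 -m creep '2 0 0 0 0 0 0;2 0 0 -0.5 0 0 0;2 0 0 -2 0 0 0;2 0 0 -5 0 0 0;2 0 0 -9 0 0 0'
python3 -m creep '2 0 0 0 0 0 0;2 0.2 1.5 0 0 0 0;2 0.7 5 0 0 0 0;2 1.2 9.5 0 0 0 0;2 1.7 14 0 0 0 0'
python3 -m creep '2 0.3 4.5 0 0 0 0;2 0.5 8.5 0 0 0 0;2 0.6 11 0 0 0 0;2 0.6 11.6 2 0 0 0;2 0.6 11.6 5 0 0 0'
python3 -m creep '2 0 0 2 0 0 0;2 0 0 3.5 0 0 0;2 0 0 4.3 0 0 0;2 0 0 4.8 0 0 0;2 0 0 4.8 0 0 0'
```

```text
clock: 9.88
position: [0.4746, 0.0198, 0.1548]
ee_rot: [0.001, -3.141, 0.0]
force: [-0.0, 0.0, -0.3]
width: 0.873
gripper_force: 0.0
clock: 10.5
position: [0.4746, 0.0195, 0.1548]
ee_rot: [-0.0, 3.141, 0.0]
force: [-0.3, 1.8, 1.0]
width: 0.375
gripper_force: 0.5
clock: 11.12
position: [0.4739, 0.0193, 0.246]
ee_rot: [-0.0, -3.14, 0.001]
force: [1.5, 0.8, -3.2]
width: 0.346
gripper_force: 15.0
clock: 11.75
position: [0.4561, 0.1615, 0.2437]
ee_rot: [0.001, -3.139, 0.001]
force: [1.1, 1.0, -3.3]
width: 0.345
gripper_force: 15.0
clock: 12.38
position: [0.4503, 0.2775, 0.1935]
ee_rot: [0.004, -3.141, -0.001]
force: [0.9, 0.7, -3.9]
width: 0.349
gripper_force: 15.0
clock: 13.0
position: [0.4516, 0.2756, 0.1468]
ee_rot: [-0.0, 3.142, 0.0]
force: [-0.4, 0.1, -2.7]
width: 0.346
gripper_force: 15.0
```

```bash
python3 -m creep '2 0 0 0.1 0 0 0;2 0 0 0.2 0 0 0;2 0 0 0.25 0 0 0;2 0 0 0.3 0 0 0;2 0 0 0.3 0 0 0'
python3 -m creep '3.6 0 0 0 0 0 0;4 0 0 0 0 0 0;6 0 0 0 0 0 0;8 0 0 -1 0 0 0;8 0 0 -4 0 0 0'
python3 -m creep '8 0 0 -4 0 0 0;8 0 -3 -6 0 0 0;8 -1 -8 -6 0 0 0;8 -2.5 -13 -6 0 0 0;8 -4 -18 -6 0 0 0'
python3 -m creep '8 -1 -5 0 0 0 0;8 -2 -11 0 0 0 0;8 -2.2 -15 0 0 0 0;8 -2.2 -16 0 0 0 0;8 -2.2 -16 0 0 0 0'
python3 - <<'E'
from h import *
import cv2
im=vision.get_image("scene");cv2.imwrite("pics/s2.png",im[80:260,230:480,::-1]);print(telemetry.observe()['position'])
c=vision.camera_info("wrist");im=vision.get_image("wrist")
print(proj("wrist",[.514,-.0645,.175],c))
a=cv2.resize(im[0:300,0:640,::-1],None,fx=.9,fy=.9);b=cv2.resize(cv2.imread("pics/s2.png"),None,fx=1.5,fy=1.5)
o=np.zeros((270+270,576,3),np.uint8);o[:270]=a;o[270:,:375]=b;cv2.imwrite("pics/w3.png",o);cv2.imwrite("pics/w3raw.png",im[:,:,::-1])
E
```

```text
clock: 13.62
position: [0.452, 0.2758, 0.1446]
ee_rot: [-0.0, 3.14, 0.002]
force: [-1.9, 0.0, 6.4]
width: 0.347
gripper_force: 15.0
clock: 14.25
position: [0.4508, 0.2749, 0.1835]
ee_rot: [0.0, -3.139, 0.003]
force: [0.8, 0.0, -0.3]
width: 0.713
gripper_force: 0.0
clock: 14.88
position: [0.4919, 0.094, 0.2447]
ee_rot: [-0.001, 3.14, 0.001]
force: [1.1, 0.8, 0.0]
width: 0.874
gripper_force: 0.0
clock: 15.5
position: [0.5135, -0.0646, 0.2441]
ee_rot: [0.001, 3.141, 0.001]
force: [-0.9, 0.3, -0.2]
width: 0.872
gripper_force: 0.0
[ 0.5136168  -0.06346463  0.24395468]
[318.36550062 217.20994281]
```

View pics/w3.png

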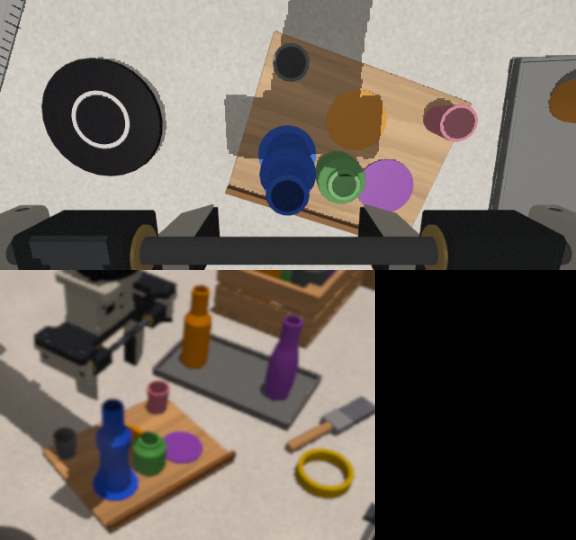

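Amber and violet stand upright in the tray. The blue rim at wrist (320,217) matches the prediction.

```bash
python3 -m creep '8 0 0 2 0 0 0; 8 0 0 5 0 0 0; 8 0 0 8 0 0 0; 8 0 0 8.9 0 0 0; 8 0 0 8.9 0 0 0' 15
python3 -m creep '2 0 0 0 0 0 0;2 0 0 0 0 0 0;2 0 0 0 0 0 0;2 0 0 0 0 0 0;2 0 0 0 0 0 0'
python3 -m creep '2 0 0 0 0 0 0;2 0 0 -0.5 0 0 0;2 0 0 -2 0 0 0;2 0 0 -5 0 0 0;2 0 0 -9 0 0 0'
python3 -m creep '2 0 0 0 0 0 0;2 -0.2 1.5 0 0 0 0;2 -0.7 5 0 0 0 0;2 -1.2 9.5 0 0 0 0;2 -1.7 14 0 0 0 0'
python3 -m creep '2 -0.3 4.5 0 0 0 0;2 -0.5 9 0 0 0 0;2 -0.6 13.5 0 0 0 0;2 -0.6 17.5 0 0 0 0;2 -0.6 19.5 0 0 0 0'
python3 -m creep '2 0 1.1 0 0 0 0;2 0 1.1 2 0 0 0;2 0 1.1 5 0 0 0;2 0 1.1 8 0 0 0;2 0 1.1 8 0 0 0'
```

```text
clock: 16.23
position: [0.5136, -0.0636, 0.1548]
ee_rot: [0.002, -3.141, -0.0]
force: [-0.1, -0.6, 0.0]
width: 0.869
gripper_force: 0.0
clock: 16.85
position: [0.5136, -0.0646, 0.1548]
ee_rot: [-0.0, 3.141, 0.0]
force: [0.4, 0.2, 0.6]
width: 0.376
gripper_force: 0.0
clock: 17.48
position: [0.513, -0.0646, 0.246]
ee_rot: [-0.0, -3.14, 0.0]
force: [0.7, 0.3, -1.8]
width: 0.351
gripper_force: 15.0
clock: 18.1
position: [0.5297, 0.0779, 0.2435]
ee_rot: [0.001, -3.139, 0.0]
force: [1.3, -0.1, -3.2]
width: 0.35
gripper_force: 15.0
clock: 18.73
position: [0.5347, 0.274, 0.2432]
ee_rot: [0.006, -3.139, 0.0]
force: [0.1, -0.6, -2.1]
width: 0.349
gripper_force: 15.0
clock: 19.35
position: [0.5353, 0.2794, 0.1626]
ee_rot: [-0.003, -3.137, 0.005]
force: [0.3, -0.4, -1.8]
width: 0.347
gripper_force: 15.0
```

```bash
python3 -m creep '2 0 0 0.8 0 0 0;2 0 0 1.4 0 0 0;2 0 0 1.8 0 0 0;2 0 0 2.0 0 0 0;2 0 0 2.1 0 0 0'
python3 -m creep '3.6 0 0 0 0 0 0;4 0 0 0 0 0 0;6 0 0 0 0 0 0;8 0 0 -1 0 0 0;8 0 0 -4 0 0 0'
python3 -m creep '9 0 0 -4 0 0 0;9 0 0 -8 0 0 0;9 0 -1 -10 0 0 0;9 2 -4 -10 0 0 0;9 3 -8 -10 0 0 0'
python3 -m creep '9 3 -6 0 0 0 0;9 3 -12 0 0 0 0;9 3 -18 0 0 0 0;9 3 -20 0 0 0 0;9 3 -20 0 0 0 0'
python3 - <<'E'
from h import *
import cv2
s=telemetry.observe();print(s['position'])
c=vision.camera_info("wrist");im=vision.get_image("wrist");cv2.imwrite("pics/w4.png",im[:,:,::-1])
t=vision.get_image("scene");cv2.imwrite("pics/s3.png",t[:,:,::-1])
np.save("w4.npy",np.array([c],dtype=object),allow_pickle=True)
E
```

```text
clock: 19.98
position: [0.5371, 0.2817, 0.1448]
ee_rot: [-0.0, 3.14, 0.001]
force: [-1.4, -2.4, 10.4]
width: 0.346
gripper_force: 15.1
clock: 20.6
position: [0.5357, 0.2811, 0.1834]
ee_rot: [0.0, -3.139, 0.002]
force: [0.4, 0.4, 0.1]
width: 0.713
gripper_force: 0.0
clock: 21.22
position: [0.5058, 0.2015, 0.2846]
ee_rot: [-0.003, 3.141, 0.001]
force: [-0.1, -0.3, 0.8]
width: 0.982
gripper_force: 0.0
clock: 21.85
position: [0.4766, -0.0002, 0.2845]
ee_rot: [0.006, 3.14, 0.0]
force: [0.6, 0.5, 0.2]
width: 0.981
gripper_force: 0.0
[ 4.76569370e-01 -2.12044310e-04  2.84547095e-01]
```

View pics/w4.png

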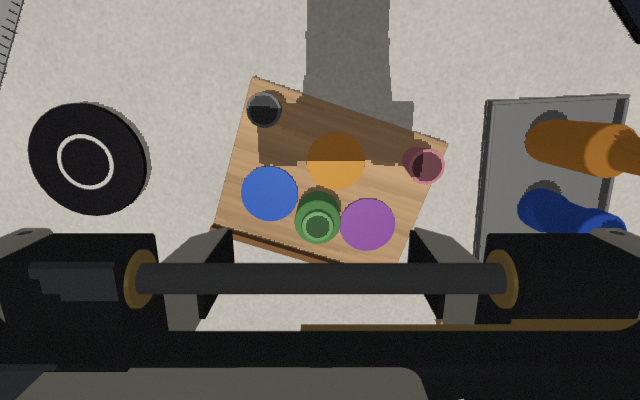

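View pics/s3.png

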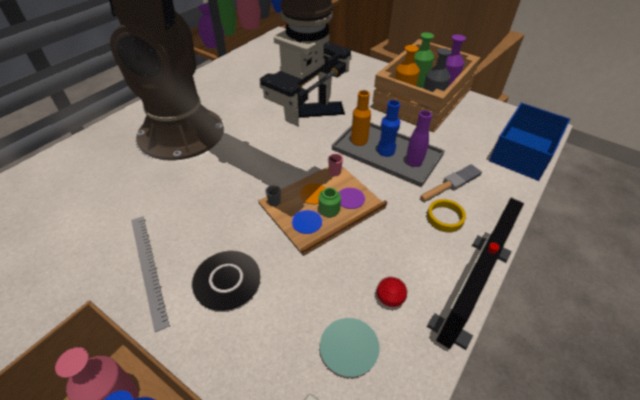

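All three vases stand in the tray and the jar is in place. The wrist view gives blue disc (269.5,193.5), violet (367.5,224), amber (336,161), jar mouth (318,224) and ring centre (85,161.5).

```bash
python3 - <<'E'
from h import *
import cv2
np.set_printoptions(precision=4,suppress=True)
c=np.load("w4.npy",allow_pickle=True)[0]
for k,u,v,z in(('b',269.5,193.5,.015),('v',367.5,224,.015),('a',336,161,.015),('jar',318,224,.074),('ring',85,161.5,.018)):print(k,ray("wrist",u,v,z,c)[:2])
t=cv2.imread("pics/s3.png");h=cv2.cvtColor(t,cv2.COLOR_BGR2HSV)
for k,lo,hi,(x0,x1,y0,y1) in(('b',105,125,(285,330,205,240)),('v',130,150,(330,370,185,212))):
    m=np.zeros(h.shape[:2],np.uint8);m[y0:y1,x0:x1]=cv2.inRange(h,(lo,100,60),(hi,255,255))[y0:y1,x0:x1]
    p=max(cv2.findContours(m,0,1)[0],key=len);e=cv2.fitEllipse(p);print(k,'scene',e,ray("scene",*e[0],.015)[:2])
x=cv2.imread("pics/top0.png")
m=np.zeros(x.shape[:2],np.uint8);m[205:228,440:472]=(x[205:228,440:472].min(2)>120)*255  # ring
m[195:238,430:480]=(x[195:238,430:480].min(2)>100)*255
p=max(cv2.findContours(m,0,1)[0],key=len);e=cv2.fitEllipse(p);print(e,ray("top",*e[0],.018)[:2])
t=np.array(t);m=np.zeros(t.shape[:2],np.uint8);m[255:300,200:250]=(t[255:300,200:250].min(2)>100)*255
p=max(cv2.findContours(m,0,1)[0],key=len);e=cv2.fitEllipse(p);print(e,ray("scene",*e[0],.018)[:2])
print(telemetry.observe()['position'])
E
```

```text
b [ 0.5156 -0.0644]
v [0.5567 0.0603]
a [0.4745 0.0189]
jar [ 0.5345 -0.003 ]
ring [ 0.4738 -0.2869]
b scene ((306.4954528808594, 221.4307403564453), (22.49103355407715, 29.139053344726562), 88.9255142211914) [ 0.5155 -0.0669]
v scene ((351.18499755859375, 197.82408142089844), (19.57829475402832, 24.06324005126953), 96.3014907836914) [0.5597 0.0596]
((455.3739013671875, 216.31983947753906), (32.451499938964844, 34.50948715209961), 132.3966522216797) [ 0.4726 -0.288 ]
((225.52403259277344, 277.6863708496094), (26.887954711914062, 34.234405517578125), 68.30387878417969) [ 0.4725 -0.288 ]
[0.4767 0.0025 0.2841]
```

```bash
python3 -m creep '9.1 -4 -0.3 0 0 0 0;9.1 -5.8 -0.6 2 0 0 0;9.1 -5.8 -0.6 7 0 0 0;9.1 -5.8 -0.6 12 0 0 0;9.1 -5.8 -0.6 14 0 0 0'
python3 -m creep '9.1 0 0 0 0 0 0;9.1 0 0 0 0 0 0'
python3 - <<'E'
from h import *
import cv2
s=telemetry.observe();print(s['position'])
c=vision.camera_info("wrist");im=vision.get_image("wrist");cv2.imwrite("pics/w5.png",im[150:400,120:520,::-1])
print(proj("wrist",[.535,-.004,.074],c)-[120,150])
E
```

```text
clock: 22.58
position: [0.533, -0.0023, 0.1408]
ee_rot: [0.005, -3.137, -0.0]
force: [-0.0, -0.5, 0.4]
width: 0.99
gripper_force: 0.0
clock: 22.82
position: [0.5353, -0.0035, 0.1446]
ee_rot: [-0.002, 3.14, 0.001]
force: [-0.5, -0.4, -0.1]
width: 0.989
gripper_force: 0.0
[ 0.53533704 -0.00351554  0.14464683]
[199.29070008  65.17062996]
```

View pics/w5.png

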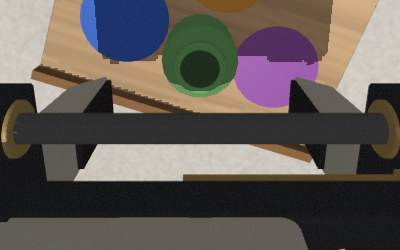

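The jar mouth at crop (200,68) sits centred between the fingers, so I'll go down and grip it.

```bash
python3 -m creep '9.1 0 0 3 0 0 0;9.1 0 0 6 0 0 0;9.1 0 0 8.5 0 0 0;9.1 0 0 9.7 0 0 0;9.1 0 0 10.1 0 0 0'
python3 -m creep '4 0 0 0 0 0 0;4 0 0 0 0 0 0;4 0 0 0 0 0 0;4 0 0 0 0 0 0;4 0 0 0 0 0 0' 15
python3 -m creep '4 0 0 0 0 0 0;4 0 0 -0.5 0 0 0;4 0 0 -2 0 0 0;4 0 0 -5 0 0 0;4 0 0 -8 0 0 0'
python3 -m creep '4 0 0 0 0 0 0;4 0.5 -1.5 0 0 0 0;4 2 -5 0 0 0 0;4 3.5 -9.5 0 0 0 0;4 5 -14 0 0 0 0'
python3 -m creep '4 0.5 -4.5 0 0 0 0;4 1.0 -9 0 0 0 0;4 1.2 -12.5 0 0 0 0;4 1.2 -14.1 0 0 0 0;4 1.2 -14.3 0 0 0 0'
```

```text
clock: 23.5
position: [0.535, -0.0044, 0.043]
ee_rot: [-0.0, 3.141, 0.0]
force: [0.3, 0.0, 0.2]
width: 0.989
gripper_force: 0.0
clock: 24.12
position: [0.5347, -0.0045, 0.043]
ee_rot: [-0.0, 3.141, 0.0]
force: [0.1, -0.0, 3.7]
width: 0.586
gripper_force: 15.0
clock: 24.75
position: [0.5344, -0.0046, 0.1242]
ee_rot: [-0.0, -3.141, 0.0]
force: [0.7, 1.2, -2.0]
width: 0.585
gripper_force: 15.0
clock: 25.38
position: [0.4825, -0.1466, 0.1217]
ee_rot: [-0.0, -3.139, 0.0]
force: [0.8, -0.4, -1.3]
width: 0.581
gripper_force: 15.0
clock: 26.0
position: [0.4716, -0.2881, 0.122]
ee_rot: [-0.003, -3.14, -0.001]
force: [0.1, 0.3, -2.6]
width: 0.578
gripper_force: 15.0
```

```bash
python3 -m creep '4 0 0 2 0 0 0;4 0 0 4.5 0 0 0;4 0 0 6 0 0 0;4 0 0 6.7 0 0 0;4 0 0 7.0 0 0 0'
python3 -m creep '4 0 0 0.1 0 0 0;4 0 0 0.2 0 0 0;4 0 0 0.3 0 0 0;4 0 0 0.45 0 0 0;4 0 0 0.45 0 0 0'
```

```text
clock: 26.62
position: [0.4728, -0.2872, 0.0526]
ee_rot: [0.001, -3.142, -0.0]
force: [-0.3, 0.1, -1.9]
width: 0.581
gripper_force: 15.0
clock: 27.25
position: [0.4728, -0.2876, 0.0489]
ee_rot: [0.0, 3.141, 0.0]
force: [-2.3, 1.0, 7.1]
width: 0.581
gripper_force: 15.0
```

```bash
python3 -m creep '6 0 0 0 0 0 0;9.1 0 0 0 0 0 0;9.1 0 0 0 0 0 0;9.1 0 0 -2 0 0 0;9.1 0 0 -6 0 0 0'
python3 -m creep '8 0 0 -5 0 0 0;8 0 0 -10 0 0 0;8 -1 3 -14 0 0 0;8 -3 8 -14.5 0 0 0;8 -5 13 -14.5 0 0 0'
python3 - <<'E'
from h import *
import cv2
s=telemetry.observe();print(s['position'])
im=vision.get_image("scene")[:,:,::-1];t=vision.get_image("top")[:,:,::-1]
o=np.zeros((400,640,3),np.uint8);o[:200]=im[120:320,100:420].repeat(2,1)[:200];o=np.hstack([cv2.resize(im[100:320,150:450],(400,293)),cv2.resize(t[100:280,400:520],(195,293))]);cv2.imwrite("pics/s4.png",o)
E
```

```text
clock: 27.88
position: [0.4716, -0.287, 0.1076]
ee_rot: [0.0, -3.138, -0.002]
force: [0.1, -0.6, 1.1]
width: 0.982
gripper_force: 0.0
clock: 28.5
position: [0.5233, -0.1565, 0.2543]
ee_rot: [0.002, 3.139, -0.0]
force: [0.1, 0.5, -0.4]
width: 0.868
gripper_force: 0.0
[ 0.52333033 -0.15647643  0.25432043]
```

View pics/s4.png

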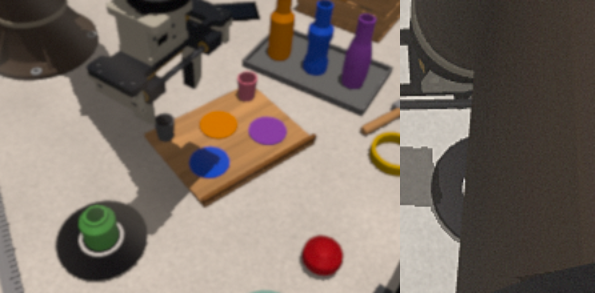

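The jar stands in the middle of the white ring and the vases are upright in the tray. The blue vase goes back first.

```bash
python3 -m creep '8 -0.2 5 0 0 0 0;8 -0.4 11 0 0 0 0;8 -0.6 17 0 0 0 0;8 -0.9 23 0 0 0 0;8 -1.2 28 0 0 0 0'
python3 -m creep '8 0 5 0 0 0 0;8 0 10 0 0 0 0;8 0 14 0 0 0 0;8 0 15.8 0 0 0 0;8 0 15.8 0 0 0 0'
python3 -m creep '8 0 0 0 0 0 0;8 0 0 0 0 0 0'
```

```text
clock: 29.22
position: [0.5342, 0.1246, 0.2532]
ee_rot: [0.002, -3.142, -0.0]
force: [0.1, -0.3, 0.5]
width: 0.872
gripper_force: 0.0
clock: 29.85
position: [0.5344, 0.2806, 0.2528]
ee_rot: [0.002, -3.141, 0.001]
force: [0.1, -1.0, 0.0]
width: 0.868
gripper_force: 0.0
clock: 30.1
position: [0.5351, 0.2785, 0.2535]
ee_rot: [0.004, 3.141, -0.001]
force: [-0.3, 0.3, -0.2]
width: 0.869
gripper_force: 0.0
```

```bash
python3 -m creep '8 -0.15 0.2 3 0 0 0; 8 -0.15 0.2 6.5 0 0 0; 8 -0.15 0.2 9.5 0 0 0; 8 -0.15 0.2 10.7 0 0 0; 8 -0.15 0.2 10.7 0 0 0' 15
python3 -m creep '2 0 0 0 0 0 0;2 0 0 0 0 0 0;2 0 0 0 0 0 0;2 0 0 0 0 0 0;2 0 0 0 0 0 0'
python3 -m creep '2 0 0 0 0 0 0;2 0 0 -0.5 0 0 0;2 0 0 -2 0 0 0;2 0 0 -5 0 0 0;2 0 0 -9 0 0 0'
python3 -m creep '2 0 0 -1 0 0 0;2 0.2 -1.5 -1 0 0 0;2 0.6 -5 -1 0 0 0;2 1 -9.5 -1 0 0 0;2 1.4 -14 -1 0 0 0'
python3 -m creep '2 0.3 -4.5 0 0 0 0;2 0.5 -9 0 0 0 0;2 0.7 -13.5 0 0 0 0;2 0.8 -17.5 0 0 0 0;2 0.8 -19.5 0 0 0 0'
python3 -m creep '2 0 -1 0 0 0 0;2 0 -1 0 0 0 0;2 0 -1 0 0 0 0;2 0 -1 0 0 0 0'
```

```text
clock: 30.72
position: [0.5361, 0.2818, 0.1461]
ee_rot: [-0.001, -3.141, 0.001]
force: [1.0, 0.8, 0.8]
width: 0.869
gripper_force: 0.0
clock: 31.35
position: [0.536, 0.2825, 0.1463]
ee_rot: [-0.0, 3.142, 0.0]
force: [-0.1, -0.0, -0.1]
width: 0.374
gripper_force: 0.0
clock: 31.98
position: [0.5356, 0.2823, 0.2374]
ee_rot: [0.0, -3.141, 0.001]
force: [0.7, 0.4, -2.8]
width: 0.346
gripper_force: 15.0
clock: 32.6
position: [0.5206, 0.1397, 0.2446]
ee_rot: [-0.0, -3.139, 0.002]
force: [0.3, -1.0, -2.3]
width: 0.348
gripper_force: 15.0
clock: 33.22
position: [0.512, -0.0562, 0.2449]
ee_rot: [-0.006, -3.139, 0.002]
force: [0.2, 0.8, -3.0]
width: 0.35
gripper_force: 15.0
clock: 33.72
position: [0.5141, -0.0614, 0.2461]
ee_rot: [0.003, -3.141, -0.001]
force: [-0.9, 0.1, -2.1]
width: 0.343
gripper_force: 15.0
```

```bash
python3 -m creep '2 0 -0.25 1.5 0 0 0;2 0 -0.25 4 0 0 0;2 0 -0.25 6.5 0 0 0;2 0 -0.25 8 0 0 0;2 0 -0.25 8.5 0 0 0'
python3 -m creep '2 0 0 0.1 0 0 0;2 0 0 0.25 0 0 0;2 0 0 0.4 0 0 0;2 0 0 0.55 0 0 0;2 0 0 0.55 0 0 0'
```

```text
clock: 34.35
position: [0.5135, -0.065, 0.1601]
ee_rot: [0.0, -3.14, 0.0]
force: [0.4, 0.2, -1.4]
width: 0.348
gripper_force: 15.0
clock: 34.98
position: [0.5144, -0.0651, 0.1562]
ee_rot: [-0.0, 3.141, 0.0]
force: [-0.9, 0.0, 1.7]
width: 0.352
gripper_force: 15.0
```

```bash
python3 -m creep '3.6 0 0 0 0 0 0;4 0 0 0 0 0 0;6 0 0 0 0 0 0;8 0 0 -1 0 0 0;8 0 0 -4 0 0 0'
python3 -m creep '8 0 0 -4 0 0 0;8 0.5 3 -5.5 0 0 0;8 1.5 8 -5.5 0 0 0;8 3 13 -5.5 0 0 0;8 4.5 18 -5.5 0 0 0'
python3 -m creep '8 0.8 5 0 0 0 0;8 1.5 10 0 0 0 0;8 1.8 14 0 0 0 0;8 1.8 16 0 0 0 0;8 1.8 16.1 0 0 0 0'
python3 -m creep '8 0 0 0 0 0 0;8 0 0 0 0 0 0;8 0 0 0 0 0 0'
```

```text
clock: 35.6
position: [0.5131, -0.0649, 0.1956]
ee_rot: [0.0, -3.139, 0.0]
force: [0.7, 0.8, 0.3]
width: 0.713
gripper_force: 0.0
clock: 36.22
position: [0.4686, 0.1164, 0.2516]
ee_rot: [0.001, 3.14, 0.001]
force: [0.8, 0.8, 0.4]
width: 0.872
gripper_force: 0.0
clock: 36.85
position: [0.4511, 0.2765, 0.2509]
ee_rot: [-0.002, 3.141, -0.0]
force: [-0.4, -0.5, -0.6]
width: 0.869
gripper_force: 0.0
clock: 37.22
position: [0.4513, 0.2749, 0.2508]
ee_rot: [0.002, 3.141, -0.0]
force: [-0.0, 1.3, 0.6]
width: 0.869
gripper_force: 0.0
```

```bash
python3 -m creep '8 0 0.05 3 0 0 0; 8 0 0.05 6.5 0 0 0; 8 0 0.05 9.5 0 0 0; 8 0 0.05 10.5 0 0 0; 8 0 0.05 10.5 0 0 0' 15
python3 -m creep '2 0 0 0 0 0 0;2 0 0 0 0 0 0;2 0 0 0 0 0 0;2 0 0 0 0 0 0;2 0 0 0 0 0 0'
python3 -m creep '2 0 0 0 0 0 0;2 0 0 -0.5 0 0 0;2 0 0 -2 0 0 0;2 0 0 -5 0 0 0;2 0 0 -9 0 0 0'
python3 -m creep '2 0 0 -1 0 0 0;2 -0.2 -1.5 -1 0 0 0;2 -0.6 -5 -1 0 0 0;2 -1 -9.5 -1 0 0 0;2 -1.4 -14 -1 0 0 0'
python3 -m creep '2 -0.3 -4 0 0 0 0;2 -0.6 -7.5 0 0 0 0;2 -0.8 -10 0 0 0 0;2 -0.8 -11.5 0 0 0 0;2 -0.8 -11.5 0 0 0 0'
python3 -m creep '2 0 0 0 0 0 0;2 0 0 0 0 0 0;2 0 0 0 0 0 0'
```

```text
clock: 37.85
position: [0.4511, 0.2762, 0.1458]
ee_rot: [-0.0, -3.141, 0.001]
force: [0.2, 0.4, 0.4]
width: 0.874
gripper_force: 0.0
clock: 38.48
position: [0.451, 0.2765, 0.1458]
ee_rot: [-0.0, 3.141, 0.0]
force: [-0.8, -1.0, -0.4]
width: 0.376
gripper_force: 0.0
clock: 39.1
position: [0.4505, 0.2761, 0.2369]
ee_rot: [0.0, -3.141, 0.001]
force: [0.2, 0.7, -2.8]
width: 0.347
gripper_force: 15.0
clock: 39.72
position: [0.4641, 0.1337, 0.2441]
ee_rot: [-0.0, -3.139, 0.002]
force: [0.6, -0.3, -3.3]
width: 0.346
gripper_force: 15.0
clock: 40.35
position: [0.4724, 0.0203, 0.245]
ee_rot: [-0.003, -3.14, 0.001]
force: [-0.2, 0.4, -2.5]
width: 0.348
gripper_force: 15.0
clock: 40.72
position: [0.473, 0.0222, 0.2457]
ee_rot: [0.002, -3.142, -0.0]
force: [0.2, -0.2, -2.6]
width: 0.348
gripper_force: 15.0
```

```bash
python3 -m creep '2 -0.1 -0.2 1.5 0 0 0;2 -0.1 -0.2 4 0 0 0;2 -0.1 -0.2 6.5 0 0 0;2 -0.1 -0.2 8 0 0 0;2 -0.1 -0.2 8.5 0 0 0'
python3 -m creep '2 0 0 0.1 0 0 0;2 0 0 0.25 0 0 0;2 0 0 0.4 0 0 0;2 0 0 0.55 0 0 0;2 0 0 0.55 0 0 0'
```

```text
clock: 41.35
position: [0.4735, 0.0193, 0.1597]
ee_rot: [0.0, -3.14, 0.001]
force: [0.3, -0.5, -2.1]
width: 0.347
gripper_force: 15.0
clock: 41.98
position: [0.4745, 0.0195, 0.1557]
ee_rot: [-0.0, 3.141, 0.0]
force: [-1.3, -0.8, 2.9]
width: 0.348
gripper_force: 15.0
```

```bash
python3 -m creep '3.6 0 0 0 0 0 0;4 0 0 0 0 0 0;6 0 0 0 0 0 0;8 0 0 -1 0 0 0;8 0 0 -4 0 0 0'
python3 -m creep '8 0 0 -4 0 0 0;8 -1 2 -5.5 0 0 0;8 -3.5 6 -5.5 0 0 0;8 -6 10.5 -5.5 0 0 0;8 -8.5 15 -5.5 0 0 0'
python3 -m creep '8 -2.5 4.5 0 0 0 0;8 -5 9 0 0 0 0;8 -6.2 11.5 0 0 0 0;8 -6.2 11.7 0 0 0 0;8 -6.2 11.7 0 0 0 0'
python3 -m creep '8 0 0 0 0 0 0;8 0 0 0 0 0 0;8 0 0 0 0 0 0'
```

```text
clock: 42.6
position: [0.4732, 0.0194, 0.1952]
ee_rot: [0.0, -3.139, 0.001]
force: [1.7, -0.4, 0.7]
width: 0.711
gripper_force: 0.0
clock: 43.22
position: [0.5598, 0.1708, 0.2512]
ee_rot: [0.0, 3.141, 0.0]
force: [1.6, -0.2, 0.7]
width: 0.873
gripper_force: 0.0
clock: 43.85
position: [0.6209, 0.2855, 0.2505]
ee_rot: [-0.001, -3.141, 0.001]
force: [0.8, -0.0, -0.3]
width: 0.868
gripper_force: 0.0
clock: 44.22
position: [0.621, 0.286, 0.2505]
ee_rot: [0.001, 3.141, 0.0]
force: [0.0, -0.3, -0.3]
width: 0.874
gripper_force: 0.0
```

```bash
python3 -m creep '8 -0.15 0.05 3 0 0 0; 8 -0.15 0.05 6.5 0 0 0; 8 -0.15 0.05 9.5 0 0 0; 8 -0.15 0.05 10.5 0 0 0; 8 -0.15 0.05 10.5 0 0 0' 15
python3 -m creep '2 0 0 0 0 0 0;2 0 0 0 0 0 0;2 0 0 0 0 0 0;2 0 0 0 0 0 0;2 0 0 0 0 0 0'
python3 -m creep '2 0 0 0 0 0 0;2 0 0 -0.5 0 0 0;2 0 0 -2 0 0 0;2 0 0 -5 0 0 0;2 0 0 -9 0 0 0'
python3 -m creep '2 0 0 -1 0 0 0;2 0.5 -1.5 -1 0 0 0;2 1.7 -5 -1 0 0 0;2 3.2 -9.5 -1 0 0 0;2 4.5 -14 -1 0 0 0'
python3 -m creep '2 1 -3.5 0 0 0 0;2 1.6 -6.5 0 0 0 0;2 1.8 -8.3 0 0 0 0;2 1.8 -8.6 0 0 0 0;2 1.8 -8.6 0 0 0 0'
python3 -m creep '2 0 0 0 0 0 0;2 0 0 0 0 0 0;2 0 0 0 0 0 0'
```

```text
clock: 44.85
position: [0.6225, 0.2869, 0.1452]
ee_rot: [0.0, -3.141, 0.0]
force: [-0.0, 0.2, 0.7]
width: 0.873
gripper_force: 0.0
clock: 45.48
position: [0.6226, 0.287, 0.1453]
ee_rot: [-0.0, 3.141, 0.0]
force: [0.2, -0.2, -0.2]
width: 0.375
gripper_force: 0.0
clock: 46.1
position: [0.6221, 0.2868, 0.2363]
ee_rot: [0.0, -3.14, 0.001]
force: [1.0, 0.2, -1.3]
width: 0.343
gripper_force: 15.0
clock: 46.72
position: [0.5755, 0.1443, 0.2435]
ee_rot: [-0.001, -3.139, 0.002]
force: [0.9, -0.6, -2.0]
width: 0.344
gripper_force: 15.0
clock: 47.35
position: [0.5596, 0.0619, 0.2449]
ee_rot: [0.002, -3.141, -0.001]
force: [-0.2, 0.3, -2.1]
width: 0.338
gripper_force: 15.0
clock: 47.72
position: [0.5596, 0.0615, 0.2451]
ee_rot: [0.001, -3.142, -0.0]
force: [0.0, 0.2, -1.8]
width: 0.344
gripper_force: 15.0
```

```bash
python3 -m creep '2 0 -0.15 1.5 0 0 0;2 0 -0.15 4 0 0 0;2 0 -0.15 6.5 0 0 0;2 0 -0.15 8 0 0 0;2 0 -0.15 8.5 0 0 0'
python3 -m creep '2 0 0 0.1 0 0 0;2 0 0 0.25 0 0 0;2 0 0 0.4 0 0 0;2 0 0 0.55 0 0 0;2 0 0 0.55 0 0 0'
```

```text
clock: 48.35
position: [0.559, 0.0593, 0.1591]
ee_rot: [-0.0, -3.14, 0.001]
force: [0.9, 0.9, -2.3]
width: 0.348
gripper_force: 15.0
clock: 48.98
position: [0.56, 0.0595, 0.1552]
ee_rot: [-0.0, 3.14, 0.0]
force: [-0.2, 1.4, 0.4]
width: 0.348
gripper_force: 15.0
```

```bash
python3 -m creep '3.6 0 0 0 0 0 0;4 0 0 0 0 0 0;6 0 0 0 0 0 0;8 0 0 -1 0 0 0;8 0 0 -4 0 0 0'
python3 -m creep '8 0 0 -5 0 0 0;8 1 3 -8 0 0 0;8 5 8 -10 0 0 0;8 9 13 -10 0 0 0;8 13 18 -10 0 0 0'
python3 -m creep '8 4 5 0 0 0 0;8 7 10 0 0 0 0;8 10 15 0 0 0 0;8 13 20 0 0 0 0;8 15 22 0 0 0 0'
python3 -m creep '8 2 5 0 0 0 0;8 2 7 0 0 0 0;8 2 7 0 0 0 0;8 2 7 0 0 0 0'
python3 - <<'E'
from h import *
import cv2
im=vision.get_image("scene")[:,:,::-1];t=vision.get_image("top")[:,:,::-1]
cv2.imwrite("pics/e1.png",cv2.resize(t[125:275,225:390],None,fx=4,fy=4,interpolation=cv2.INTER_CUBIC))
cv2.imwrite("pics/e2.png",im)
E
```

```text
clock: 49.6
position: [0.5587, 0.0593, 0.1945]
ee_rot: [0.0, -3.139, 0.001]
force: [0.3, -1.0, -0.2]
width: 0.715
gripper_force: 0.0
clock: 50.22
position: [0.4331, 0.235, 0.296]
ee_rot: [0.0, 3.14, 0.002]
force: [-0.0, 0.2, 0.8]
width: 0.872
gripper_force: 0.0
clock: 50.85
position: [0.2817, 0.4564, 0.2953]
ee_rot: [0.006, -3.141, -0.002]
force: [0.7, -0.6, -0.1]
width: 0.872
gripper_force: 0.0
clock: 51.35
position: [0.2648, 0.5227, 0.295]
ee_rot: [0.002, 3.141, -0.001]
force: [0.7, -0.5, 0.1]
width: 0.872
gripper_force: 0.0
```

View pics/e1.png

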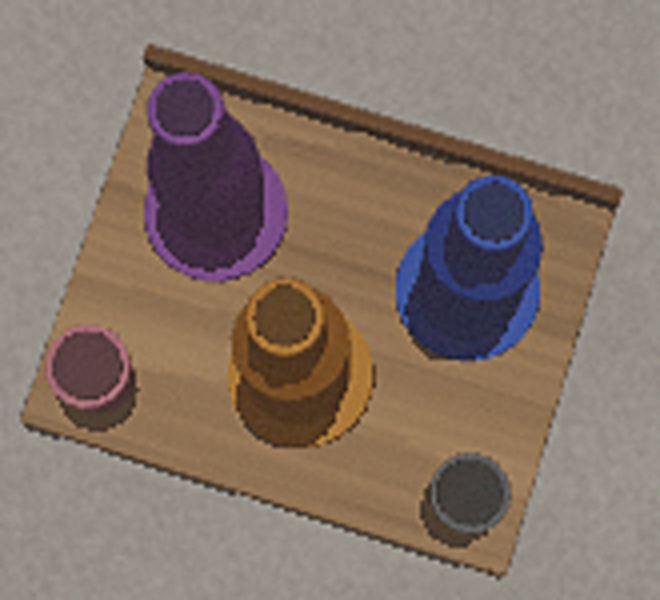

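View pics/e2.png

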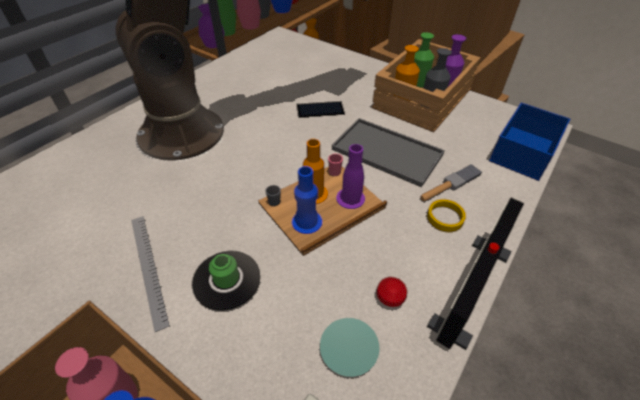

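The rims are now at violet (186,107), blue (494,212) and amber (285,317), within about 4 crop pixels (under 2 mm) of where they started. The jar is centred in the ring and the pink tumbler is still at (90,366).

```bash
python3 -c "
from cell import job
print(job.sign_off())"
```

```text
the job is handed in; nothing more can be done
None
```

The job is handed in at about 51 s of robot time: the jar stands in the middle of the turntable and each vase is back on its own disc, within about 2 mm of where it started in the final image; the pink tumbler is unmoved, and sign-off returned no verdict.

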